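# Charge the art room's hand-pumped air tank

## Task

Charge the small air tank for the ink blowers: with the fingertips, press its black plunger pad right down and let it spring right back up, again and again, until the steel indicator pin beside it has risen fully out, then move the hand well clear. Do not grip the pad by its rim, do not touch the pin, do not shift or lift the pump, and leave the bottles and pots around it where they stand.

Things in the scene. Friction and masses are not known exactly. Their poses are not given: they have to be found in the camera images.
- pump: hand-pumped air tank standing loose on the table, 2.2 kg on average. Origin: centre of its underside. Steel base plate 150 (x) x 190 (y) x 12 mm; tank lying along y on its rear (+x) half, 68 mm across, top 86 mm up; on the front (-x) half an aluminium block 42 (x) x 125 (y) mm, 68 mm high, with the plunger at (x -30, y +45) mm and the indicator pin at (x -30, y -35) mm in this frame. x: from block to tank; y: from pin to plunger; z up
- pad_top (a point): centre of the top face of the plunger's round pad (pad top 55 mm across, 124 mm above the table when up); moves with the plunger; z up
- plunger (a joint): how far the plunger is pressed down, m: 0 = fully up, 0.016 = hard stop at the bottom. Spring: about 6 N to start, about 12 N at the bottom; springs back by itself in about 0.3 s. Each down stroke of at least 12 mm followed by a full return lifts the pin to its next notch, about 9 mm (the first stroke 4 to 12 mm); the pin rises during the return. Strokes under 8 mm may do nothing. Extra strokes do no harm
- pad_rim: side of the plunger pad: plastic rim 58 mm across, its upper edge 7 mm below pad_top, 13 mm high; origin on the plunger's axis 46 mm below pad_top. Not to be gripped
- pin (a joint): how far the indicator pin has risen, m: starts between 0 and 0.014; fully out it stands at about 0.036 (3 or 4 good strokes). It stays where it is between strokes
- pin_rod: steel indicator pin, 10 mm thick, standing upright in a brass collar 24 mm across whose top is 76 mm above the table, 80 mm from the plunger's axis; its origin lies 80 mm below the pin's tip. Not to be touched
- pin_tip (a point): centre of the pin's top end: 80 mm above the table when fully in, about 116 mm when fully out
- ink_a: small dropper bottle of ink, white with black pointed cap, 29 mm across, 79 mm tall; stands left of the pump (beyond the plunger). Origin: centre of its underside; loose; leave alone
- ink_b: another such dropper bottle (29 x 79 mm), standing in front of the pump. Origin: centre of its underside; loose; leave alone
- ink_c: another such dropper bottle (29 x 79 mm), standing right of the pump (beyond the pin). Origin: centre of its underside; loose; leave alone
- blower: black rubber air blower bulb standing on its base, nozzle up, 64 mm across, 112 mm tall, behind the pump's tank. Origin: centre of its underside; loose; leave alone
- rinse: clear squeeze bottle with black pointed cap, 42 mm across, 121 mm tall, at the right of the table. Origin: centre of its underside; loose; leave alone
- dispenser: white pump-top dispenser bottle, 68 mm across, 155 mm tall, at the left of the table; not the pump of this task. Origin: centre of its underside; loose; leave alone
- brush_pot: white ceramic pot 72 mm across, 95 mm tall, with brushes reaching up to about 200 mm, at the right of the table. Origin: centre of its underside; loose; leave alone

How it is judged:
By the outcome, as a careful person would: the job done as asked, in the order asked, and still so for the second after the job is handed in, with the robot touching nothing.
It also fails if it takes over 38 s, if anything falls off the work surface, if the arm or the gripper's body presses on something with over 40 N, if the wrist force passes 120 N, or if a joint passes its speed limit or range.

## Robot

A 6-joint arm with a two-finger parallel gripper is mounted at the origin on the work surface. World frame = base frame: x ahead of the robot, y to its left, z up, the work surface at z = 0. Lengths are in m, angles in rad, forces in N, time in s.
With the tool pointing down it reaches from about 0.35 to 0.8 m from the base axis. Payload 7.3 kg.
Tool frame: the origin (TCP) lies between the finger pads; the fingertips stand 25 mm ahead of it and the grasp point (between the pads) lies 6 mm ahead of it (r.tip_extent is the distance from the TCP to the fingertips, in m); z points along the fingers, y is the line along which they close (so a half turn about z gives the same grasp; the last joint's range is limited). The gripper opens to 85 mm and grips with 20 to 120 N. Pads are 22 mm wide; open, the fingers measure 114 mm over their backs; the gripper's body (76 mm by 85 mm) begins 54 mm behind the grasp point. The pads swing forward as they close: fully open they stand 13 mm farther back than shut.
Start: joints at [1.125, 0.342, 1.524, -0, 1.275, -0.146], TCP at [0.155, 0.502, 0.256] pointing down, gripper open.
Joint ranges: [-2.53, 2.53], [-0.77, 2.02], [0.04, 2.7], [-1, 4.14], [0.28, 2.66], [-3.11, 3.11]. Speed limits (rad/s): [2.57, 2.57, 3.14, 3.14, 3.14, 3.14].

## Interface

Orientations are given as a unit quaternion [x, y, z, w].
In Python, from workcell import r, command_gripper, optics gives the robot as it stands. The module is installed in compiled form; this text tells all that it offers. Calls block until the motion is done:
- r.reach(position, orientation): joint-space move of the TCP to a pose.
- r.move_straight(position, orientation=None, speed=0.15, max_force=None): straight line of the TCP; orientation=None keeps the orientation; speed is the mean speed in m/s. With max_force (N) it stops when the force on the tool has changed by that much, and returns True; else False.
- r.movej(angles): joint-space move.
- command_gripper(opening, force=None): finger opening in m; force is the grip in N (None keeps the last); returns when the fingers have stopped.
- r.hold(seconds).
- r.solve_ik(position, orientation): joint angles nearest the present ones, or None.
- r.read_state(): the state.
- optics.get_image(name): name is "scene" or "top" or "wrist"; returns (picture, depth): 480x640x3 uint8, red, green, blue; 480x640 float32, m along the optical axis (not along the pixel's ray), 0 where there is no reading.
- optics.camera_model(name): a dict with "K" (3x3 intrinsics, pixels), "R" (3x3) and "t" (3): a world point X has camera coordinates R X + t; the wrist camera has in their place "tool_from_camera" (4x4, takes a point from camera to tool coordinates, whose origin is the TCP and whose axes are the flange's). Camera axes: x right, y down, z forward; pixel columns grow to the right and rows downward; lengths in m; the calibration is good to about 2 mm. A picture is of the moment at which its call begins: read the wrist's pose just before it. camera_model takes no time and is no camera call.
A pose or a line that the arm cannot do raises r.PlanningError and nothing moves.
- r.finish_job(): hands the job in; it is judged then, once.
The state is a dict: "time_s": time; "joint_positions": joint angles; "dq": joint speeds; "tau": joint torques, N m; "eef_pos": TCP position; "eef_rot": TCP orientation; "contact_force": force on the tool from outside, world axes, zero at the start; "torque": the same for the moment, N m; "grip_width": finger opening in m; "grip_force": force on a finger pad.
Only numpy, scipy, OpenCV 4.12 (cv2) and the standard library are available. Lean on these libraries where they do the work, as an engineer would, in place of code of your own. Each camera call takes 0.05 s, during which the arm holds its last target. There are 200 camera calls.

## Working session

There is one attempt and no reset: what is moved stays moved. The work goes in short steps, each a Python script; the robot and the scene stay as the last script left them, time stands still between calls to the robot, and variables do not carry over. Pictures are saved under pics/ and viewed, at most 10 in all, crops included, and the job is handed in when it is done.

```bash
mkdir -p pics; python3 - <<'E'
from workcell import r,optics
import cv2,numpy as np
for n in ("top","scene"):
    im,d=optics.get_image(n); np.savez(f"{n}.npz",im=im,d=d); cv2.imwrite(f"pics/{n}.png",im[:,:,::-1])
s=r.read_state();print(s["time_s"],s["eef_rot"],s["contact_force"],r.tip_extent,s["grip_width"])
E
```

```text
0.1 [ 1.49325599e-01  9.88787835e-01 -6.66696196e-04 -1.94653053e-04] [-0.55266787 -0.3654491   0.23389794] 0.025 0.08527456736307962
```

View pics/top.png

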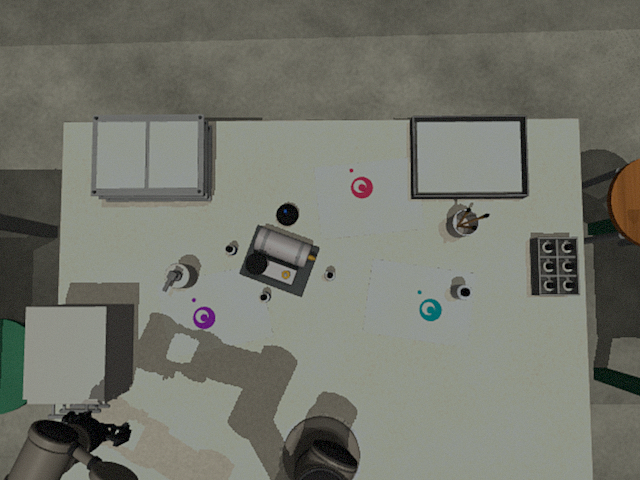

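View pics/scene.png

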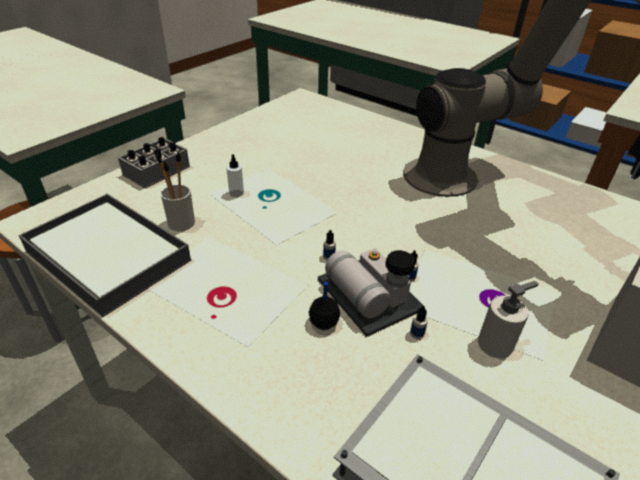

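The top view shows the pad at about (256,263), the brass collar and pin at (286,274), and the tank behind them. Bottles stand at (231,248), (265,296) and (330,273), with the blower at (287,214).

```bash
python3 - <<'E'
from workcell import r,optics
import numpy as np
def cloud(n):
    f=np.load(n+".npz");m=optics.camera_model(n);K,R,t=map(np.array,(m["K"],m["R"],m["t"]))
    v,u=np.mgrid[:480,:640];d=f["d"]
    c=np.stack([(u-K[0,2])/K[0,0]*d,(v-K[1,2])/K[1,1]*d,d],-1)
    return (c-t)@R, f["im"],d
for n,b in (("top",(225,325,215,300)),("scene",(320,425,235,330))):
    P,im,d=cloud(n); u0,u1,v0,v1=b
    Q=P[v0:v1,u0:u1].reshape(-1,3); C=im[v0:v1,u0:u1].reshape(-1,3).max(1)
    s=(Q[:,2]>.112)&(Q[:,2]<.135)&(C<70)
    print(n,s.sum(),np.median(Q[s],0),Q[s].min(0),Q[s].max(0))
    if n=="top":
        for p in ((256,263),(286,274),(231,248),(265,296),(330,273),(287,214)): print(p,P[p[1],p[0]])
E
```

```text
top 368 [0.52809806 0.16823296 0.12444338] [0.50182245 0.13973914 0.11281661] [0.55482228 0.19598866 0.13311533]
(256, 263) [0.52795865 0.16584886 0.12730504]
(286, 274) [0.49971299 0.09036599 0.08046825]
(231, 248) [0.57191137 0.24303619 0.0607122 ]
(265, 296) [0.44043609 0.1482602  0.06767704]
(330, 273) [ 0.50200777 -0.02841133  0.08065496]
(287, 214) [0.6631876  0.08801832 0.07708256]
scene 506 [0.53580951 0.17073012 0.12316928] [0.50319156 0.14216049 0.11208145] [0.55841019 0.19584915 0.12675573]
```

```bash
python3 - <<'E'
from workcell import r,optics
import cv2,numpy as np
q=r.read_state()["eef_rot"]
command_g=__import__("workcell").command_gripper
command_g(0.0,20)
r.reach([.529,.168,.26],q)
s=r.read_state();im,d=optics.get_image("wrist");cv2.imwrite("pics/w1.png",im[:,:,::-1])
np.savez("wrist.npz",im=im,d=d,p=s["eef_pos"],q=s["eef_rot"])
m=optics.camera_model("wrist");K=m["K"];T=np.array(m["tool_from_camera"])
from scipy.spatial.transform import Rotation as Ro
v,u=np.mgrid[:480,:640]
c=np.stack([(u-K[0][2])/K[0][0]*d,(v-K[1][2])/K[1][1]*d,d],-1)@T[:3,:3].T+T[:3,3]
P=Ro.from_quat(s["eef_rot"]).apply(c.reshape(-1,3))+s["eef_pos"]
C=im.reshape(-1,3).max(1)
k=(P[:,2]>.117)&(P[:,2]<.13)&(np.hypot(*(P[:,:2]-[.529,.168]).T)<.045)
print(T,s["time_s"],s["eef_pos"],s["grip_width"],s["contact_force"],k.sum(),P[k].min(0),P[k].max(0),np.median(P[k],0))
E
```

```text
[[-8.72780322e-05 -9.59404890e-01 -2.82032356e-01  7.17068306e-02]
 [ 9.99999858e-01  6.45690232e-05 -5.29108995e-04 -4.41820546e-04]
 [ 5.25840311e-04 -2.82032362e-01  9.59404748e-01 -1.17534396e-01]
 [ 0.00000000e+00  0.00000000e+00  0.00000000e+00  1.00000000e+00]] 2.6833 [0.52858911 0.16891752 0.26005452] 5.182689945437163e-05 [-1.13227134  0.69668405 -0.13034528] 3777 [0.49941182 0.14088627 0.11700743] [0.55426563 0.19554969 0.12626728] [0.5258862  0.16848291 0.12383345]
```

View pics/w1.png

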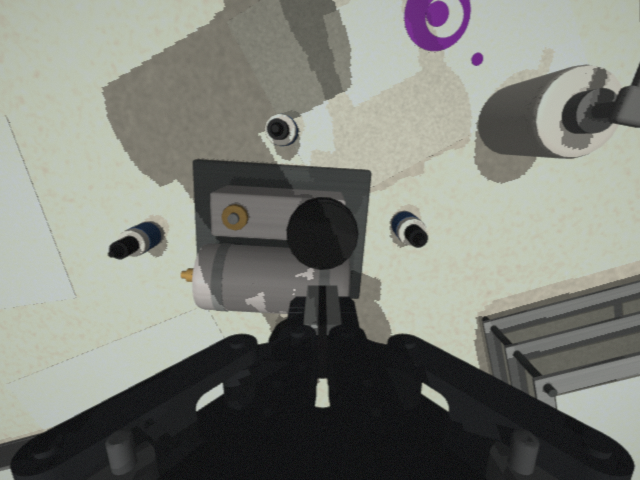

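The wrist view shows the pad at about (322,233), clear of the pin at (235,217). The shut fingers are in line with it.

```bash
python3 - <<'E'
from workcell import r,optics
import cv2,numpy as np
x,y=.527,.168
r.move_straight([x,y,.163],speed=.15); r.hold(.2)
h=r.move_straight([x,y,.138],speed=.02,max_force=3)
s=r.read_state();z0=s["eef_pos"][2];print("contact",h,z0,s["contact_force"])
if h and .141<z0<.156:
    for i in range(2):
        h=r.move_straight([x,y,z0-.0175],speed=.04,max_force=28)
        s=r.read_state();print("down",h,z0-s["eef_pos"][2],s["contact_force"],s["torque"])
        r.hold(.1)
        r.move_straight([x,y,z0+.012],speed=.06);r.hold(.45)
else: r.move_straight([x,y,.17])
r.move_straight([x,y,.26],speed=.2)
im,d=optics.get_image("wrist");cv2.imwrite("pics/w2.png",im[100:330,120:520,::-1])
s=r.read_state();np.savez("wrist2.npz",im=im,d=d,p=s["eef_pos"],q=s["eef_rot"])
print(s["time_s"],d[205:230:4,225:246:3].round(4))
print(np.load("wrist.npz")["d"][205:230:4,225:246:3].round(4))
E
```

```text
contact True 0.14816900692093452 [0.22512956 0.39308333 5.22306137]
down True 0.01469593967353855 [-3.87093639 -0.42680015 10.77993707] [-0.10249799  0.50866658 -0.00659183]
down True 0.014717696004645203 [-3.13418267 -0.64561951 11.03960233] [-0.10594788  0.52553367 -0.02247184]
8.6833 [[0.3114 0.3123 0.3124 0.3126 0.3118 0.3122 0.3131]
 [0.3136 0.3057 0.3051 0.3055 0.3049 0.3052 0.3088]
 [0.3057 0.3063 0.306  0.3058 0.3069 0.3068 0.3055]
 [0.3067 0.3084 0.2971 0.2993 0.3009 0.3075 0.3072]
 [0.3084 0.2841 0.2854 0.2912 0.296  0.3068 0.3082]
 [0.286  0.2854 0.2856 0.2857 0.2979 0.3098 0.3094]
 [0.2865 0.2866 0.2876 0.3102 0.3095 0.3096 0.3114]]
[[0.312  0.3098 0.3055 0.3056 0.3072 0.3101 0.3133]
 [0.3058 0.3065 0.3053 0.3054 0.3055 0.3065 0.3075]
 [0.3072 0.3075 0.3055 0.306  0.3071 0.3057 0.3072]
 [0.3084 0.303  0.3039 0.3032 0.3038 0.3078 0.3078]
 [0.3093 0.3037 0.305  0.3045 0.3037 0.3098 0.3076]
 [0.3095 0.3103 0.3099 0.3106 0.3099 0.31   0.3099]
 [0.3198 0.3211 0.3114 0.3125 0.3111 0.3193 0.3211]]
```

View pics/w2.png

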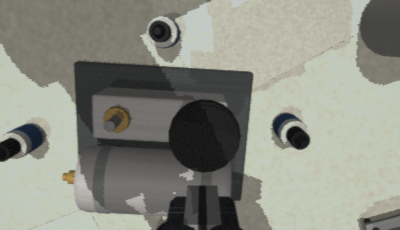

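The pin at full-frame (230,222) is visibly taller, up about 19 mm after two strokes. The pump and bottles have not shifted. More strokes to follow.

```bash
python3 - <<'E'
from workcell import r,optics
import cv2,numpy as np
from scipy.spatial.transform import Rotation as Ro
x,y,z0=.527,.168,.1482
r.move_straight([x,y,z0+.012],speed=.15)
for i in range(4):
    h=r.move_straight([x,y,z0-.0175],speed=.04,max_force=28)
    s=r.read_state();print("down",h,z0-s["eef_pos"][2],s["contact_force"])
    r.hold(.1)
    r.move_straight([x,y,z0+.012],speed=.06);r.hold(.45)
r.move_straight([x,y,.26],speed=.2)
s=r.read_state();im,d=optics.get_image("wrist");cv2.imwrite("pics/w3.png",im[100:330,120:520,::-1])
m=optics.camera_model("wrist");K=m["K"];T=np.array(m["tool_from_camera"])
v,u=np.mgrid[190:250,200:260];d=d[190:250,200:260]
c=np.stack([(u-K[0][2])/K[0][0]*d,(v-K[1][2])/K[1][1]*d,d],-1)@T[:3,:3].T+T[:3,3]
P=Ro.from_quat(s["eef_rot"]).apply(c.reshape(-1,3))+s["eef_pos"]
print(s["time_s"],np.sort(P[:,2])[-60::6])
E
```

```text
down True 0.014731712999113744 [-3.64457232 -0.39784332 11.26841165]
down True 0.014724467545762315 [-2.95052718 -0.48950115 11.45793607]
down True 0.014717589232401379 [-3.48586821 -0.35827769 10.65173004]
down True 0.014704451787295375 [-3.75165527 -0.7340201  10.86224188]
17.6 [0.11575821 0.1158372  0.11600138 0.11609657 0.11619093 0.1164851
 0.11661866 0.37637066 0.37637066 0.37637066]
```

View pics/w3.png

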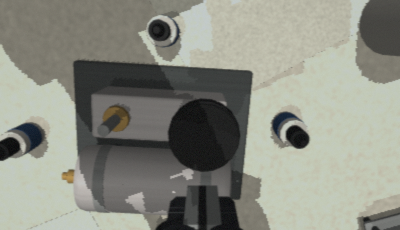

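The pin tip, at crop (102,130), now stands at 116 mm, which is fully out. The pump and bottles have not moved, so I'll retreat and hand in.

```bash
python3 - <<'E'
from workcell import r
r.move_straight([.50,.168,.34],speed=.2); r.hold(.3)
print(r.read_state()["time_s"]); print(r.finish_job())
E
```

```text
18.525
the job is handed in; nothing more can be done
None
```

The tank is charged: after six full strokes the pin tip stands at 116 mm (fully out), the hand is clear, nothing around the pump had moved in the last picture, and the job was handed in at 18.5 s.

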